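# Close and lock the leak-test chamber

## Robot

A 7-joint arm with a two-finger parallel gripper is mounted at the origin on a cart in front of the work surface, level with it; the furniture and walls round the work are solid. World frame = base frame: x ahead of the robot, y to its left, z up, the work surface at z = 0. Lengths are in m, angles in rad, forces in N, time in s.
With the tool pointing down it reaches from about 0.4 to 0.925 m from the base axis. Payload 5.6 kg.
Tool frame: the origin (TCP) lies midway between the tips of the shut fingers; the grasp point (between the pads) lies ctrl.grasp_offset behind it (ctrl.grasp_offset is the distance from the TCP to the grasp point, in m); z points along the fingers, y is the line along which they close (so a half turn about z gives the same grasp; the last joint's range is limited). The gripper opens to 85 mm and grips with 20 to 120 N. Pads are 22 mm wide; open, the fingers measure 114 mm over their backs; the gripper's body (76 mm by 85 mm) begins 54 mm behind the grasp point. The pads swing forward as they close: fully open they stand 13 mm farther back than shut.
Start: joints at [-1.287, 0.468, -0.012, 1.603, 0.006, 1.071, -0.056], TCP at [0.209, 0.616, 0.231] pointing down, gripper open.
Joint ranges: [-2.53, 2.53], [-0.31, 2.02], [-1.57, 1.55], [0.28, 2.44], [-1.29, 4.43], [0.15, 1.84], [-2.92, 2.92]. Speed limits (rad/s): [2.57, 2.57, 3.14, 3.14, 3.14, 3.14, 3.14].

## Interface

Orientations are given as a unit quaternion [w, x, y, z].
In Python, from cell import ctrl, optics, order gives the robot as it stands.
- The arm moves only by the tool send_rows, never from a script. Its argument "steps" is a list of rows, each an object of numbers: "x", "y", "z": the shift along the tool's x, y, z in units of 0.025 m (1.0 is 0.025 m); "ax", "ay", "az": the turn, a rotation vector about the tool's x, y, z in units of 0.12 rad (1.0 is 0.12 rad). In form: [{"x": .., "y": .., "z": .., "ax": .., "ay": .., "az": ..}, ...]. A call has 1 to 10 rows; each row shifts and turns the commanded pose from where the row before left it, along the tool's axes as they then stand; what a row does not reach is not made up. A row lasts 1/8 s, in which the tool goes at most 62.5 mm and 10.7 degrees, less where a joint would pass 70% of its speed; a pose out of reach is approached as far as the arm can. A call with a number of a shift or a turn outside -1 to 1 is refused whole. A call with a gripper value outside its range is refused whole. "jaw" is the opening, from 0 (shut) to 1 (fully open), set as the call begins (left out, the last holds). The fingers move at their own pace and stop on an object; the grip force is fixed at half the most. Time passes only in rows, so rows that do not move let the fingers close. It gives the time, the measured TCP pose, the force, the opening and the grip force at its end, in the units of the state.
- ctrl.get_obs(): the state, without advancing time (a new reading comes with each control period).
- optics.grab_frame(name): name is "scene" or "top" or "wrist"; returns a dict with "color" (400x640x3 uint8, red, green, blue), "camera_matrix" (3x3 intrinsics, pixels), "R" (3x3) and "t" (3): a world point X has camera coordinates R X + t. Camera axes: x right, y down, z forward; pixel columns grow to the right and rows downward; lengths in m; the calibration is good to about 2 mm. A picture is of the moment at which its call begins. There is no depth.
- order.hand_in(): hands the job in; it is judged then, once.
Trained networks look in the newest picture that a camera, given by its name, has taken for a name from the list of things; names that differ only in an ending like _2 or _b are one class to them, and where a whole thing is asked for, a point or a joint stands for the part that bears it (a point fixed in the world has none). Each returns a list of dicts, best first, with "score" (0 to 1); they miss things now and then, are a little off and sometimes report something else, mostly with a low value. They report only what shows in the picture. A call takes as long as a camera call. They do not tell look-alikes from the thing itself.
- optics.spot_in(camera, thing): "xyz" ([x, y, z] in m, in the coordinates of the camera as it stood for that picture, good to about 4 mm: the middle of the surface that is visible of it).
The state is a dict: "time_s": time; "joint_positions": joint angles; "dq": joint speeds; "tau": joint torques, N m; "eef_pos": TCP position; "ee_rot": TCP orientation; "force": force on the tool from outside, world axes, zero at the start; "moment": the same for the moment, N m; "opening": finger opening in m; "gripper_force": force on a finger pad.
Only numpy, scipy, OpenCV 4.12 (cv2) and the standard library are available. Lean on these libraries where they do the work, as an engineer would, in place of code of your own. Each camera call takes 0.05 s, during which the arm holds its last target. There are 200 camera calls.

## Task

Close the leak-test chamber: set the loose rectangular cover into its rim over the elbow casting, handle side up, and press it down against the stiff rubber stops until it is fully home, level and flush with the rim all round. Only then flip the cam lever at the end of the chamber right over so that it lies flat on top of the cover. Leave the cover closed, and do not disturb the other parts on the bench.

Things in the scene. Friction and masses are not known exactly. Their poses are not given: they have to be found in the camera images.
- chamber: Fixed grey steel open box 145 (x) x 205 (y) x 80 mm high, bright rim on top, an elbow casting fixed inside. Origin: centre of underside, z up; cam lever outside its +y end. Inside the rim (top 80 mm up) a recess 125 x 185 mm, 14 mm deep, with a 5 mm sloping lead-in. On its floor ledge four rubber stops (11 mm round) at x +-55, y +-78 mm stand 7 mm up; each takes about 4 N to push in and stays.
- seat (a point): Centre of the recess at the height of its floor ledge, the seat, 66 mm above the chamber's origin; axes as the chamber's. The cover is home when its underside is at this height.
- cover: Loose bright plate 120 (x) x 180 (y) x 14 mm, 0.3 kg, flat on the bench. Origin: centre of underside, z up. Central dark bridge handle 20 (x) x 50 mm (y), top 44 mm above the underside, its bar 30 to 44 mm above, legs at both ends. Fits the recess either way round with 2.5 mm play a side. Laid on the stops it stands 7 mm proud of the rim; home, its top is flush with the rim.
- lever (a joint): Cam lever's angle (rad) about a level hinge along the chamber's x. 0: leaning 0.26 outward (to the chamber's +y) from upright; 0.26: upright; 1.83 (its stop): flat, pointing to -y over the cover, locked. Stays where it is left (0.18 N m friction). Its rubber foot bears on a cover that stands proud at this end.
- lever_hinge (a point): Axis of the cam lever: on the chamber's centre line, 118 mm from the chamber's origin along +y and 87.5 mm above it; axes as the chamber's.
- lever_tip (a point): End of the cam lever, 80 mm from its axis; its z points from the axis to the tip. The lever is a steel bar 16 mm wide (x) and 10 mm thick, with a black grip 22 mm wide and 13 mm thick over its last 32 mm.
- pulley: Bystander: black crank pulley, 122 mm across, 73 mm high, behind the work. Origin under its centre.
- housing: Bystander: grey cast thermostat housing, 89 x 135 x 108 mm, behind the work. Origin under its centre.
- green_box: Bystander: small green and white box, 48 x 59 x 52 mm, to the right of the work. Origin under its centre.
Mind the look-alikes: they are no part of the job. There is more than one size of the cover; the job needs the larger.

How it is judged:
By the outcome, as a careful person would: the job done as asked, in the order asked, and still so for the second after the job is handed in, with the robot touching nothing.
It also fails if it takes over 67 s, if anything falls off the work surface, if the arm or the gripper's body presses on something with over 40 N, if the wrist force passes 120 N, or if a joint passes its speed limit or range.

## Working session

There is one attempt and no reset: what is moved stays moved. The work goes in short steps, Python scripts to look and compute and a tool call to move; the robot and the scene stay as the last step left them, time stands still between calls to the robot, and variables do not carry over. Pictures are saved under pics/ and viewed, at most 10 in all, crops included, and the job is handed in when it is done.

Besides the shell and the picture viewer there is one more tool, called after "Request:" as name([rows], argument=value, ...), one row to a line, values as JSON. send_rows: Moves the arm, as the interface text tells. Shifts and turns lie within -1 to 1; 1 stands for 0.025 m of shift or 0.12 rad of turn. Its arguments: {"type":"object","properties":{"steps":{"type":"array","items":{"type":"object","properties":{"x":{"type":"number","minimum":-1,"maximum":1},"y":{"type":"number","minimum":-1,"maximum":1},"z":{"type":"number","minimum":-1,"maximum":1},"ax":{"type":"number","minimum":-1,"maximum":1},"ay":{"type":"number","minimum":-1,"maximum":1},"az":{"type":"number","minimum":-1,"maximum":1}}}},"jaw":{"type":"number"}},"required":["steps"]}

```bash
mkdir -p pics; cat > h.py <<'E'
import numpy as np, cv2
from cell import ctrl, optics, order
def look(n,f):
    d=optics.grab_frame(n); cv2.imwrite('pics/'+f,d['color'][:,:,::-1]); return d
def world(d,p): return d['R'].T@(np.array(p)-d['t'])
def proj(d,X):
    c=d['camera_matrix']@(d['R']@np.array(X)+d['t']); return c[:2]/c[2]
def ray(d,uv,z):
    v=d['R'].T@np.linalg.solve(d['camera_matrix'],[uv[0],uv[1],1]); c=-d['R'].T@d['t']
    return c+v*(z-c[2])/v[2]
E
python3 - <<'E'
from h import *
o=ctrl.get_obs(); print({k:np.round(v,3) for k,v in o.items()}, ctrl.grasp_offset)
for n in ('top','scene'):
    d=look(n,n+'0.png'); print(n, np.round(-d['R'].T@d['t'],3))
    for t in ('cover','chamber','lever','lever_tip','pulley','housing','green_box'):
        print(t,[(round(r['score'],2),np.round(world(d,r['xyz']),3).tolist(),np.round(proj(d,world(d,r['xyz']))).tolist()) for r in optics.spot_in(n,t)[:4]])
E
```

```text
{'time_s': np.float64(0.0), 'joint_positions': array([-1.287,  0.468, -0.012,  1.604,  0.006,  1.071, -0.056]), 'dq': array([ 0.001,  0.   ,  0.   ,  0.   , -0.002, -0.   ,  0.   ]), 'tau': array([ 1.0000e-03, -5.3236e+01,  2.2000e-02, -2.5130e+01,  1.1000e-02,
        8.0000e-03, -0.0000e+00]), 'eef_pos': array([0.209, 0.615, 0.23 ]), 'ee_rot': array([-0.   ,  0.163,  0.987, -0.001]), 'force': array([-0.411,  0.864,  0.066]), 'moment': array([ 0.021,  0.02 , -0.008]), 'gripper_force': np.float64(0.0), 'opening': np.float64(0.086)} 0.0187
top [ 0.378 -0.033  1.24 ]
cover [(0.83, [0.356, -0.166, 0.012], [348.0, 272.0]), (0.63, [0.548, -0.152, 0.014], [344.0, 213.0])]
chamber [(0.77, [0.546, 0.166, 0.059], [246.0, 211.0]), (0.16, [0.546, -0.155, 0.014], [345.0, 214.0])]
lever [(0.54, [0.534, 0.27, 0.143], [206.0, 211.0])]
lever_tip [(0.44, [0.536, 0.273, 0.148], [205.0, 210.0])]
pulley [(0.65, [0.772, -0.063, 0.025], [318.0, 147.0])]
housing [(0.88, [0.757, 0.155, 0.048], [252.0, 149.0])]
green_box [(0.65, [0.504, -0.405, 0.048], [423.0, 226.0])]
scene [-0.564 -0.575  0.889]
cover [(0.68, [0.538, -0.156, 0.015], [352.0, 246.0]), (0.64, [0.351, -0.174, 0.013], [333.0, 285.0])]
chamber [(0.92, [0.535, 0.162, 0.057], [262.0, 213.0])]
lever []
lever_tip [(0.58, [0.532, 0.278, 0.137], [230.0, 185.0])]
pulley [(0.66, [0.767, -0.071, 0.031], [353.0, 201.0])]
housing [(0.9, [0.763, 0.153, 0.062], [296.0, 182.0])]
green_box [(0.92, [0.492, -0.409, 0.045], [430.0, 268.0]), (0.16, [0.533, 0.164, 0.054], [261.0, 214.0])]
```

View pics/top0.png

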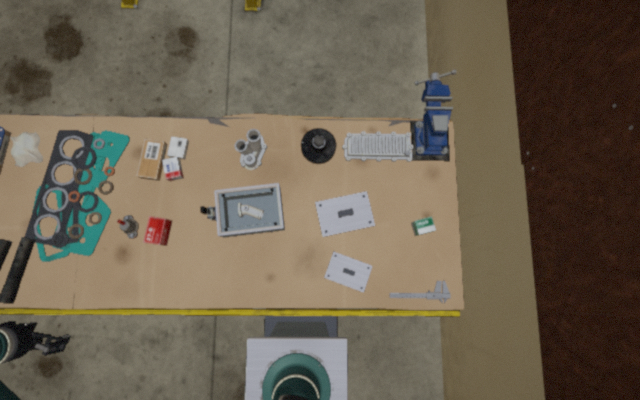

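View pics/scene0.png

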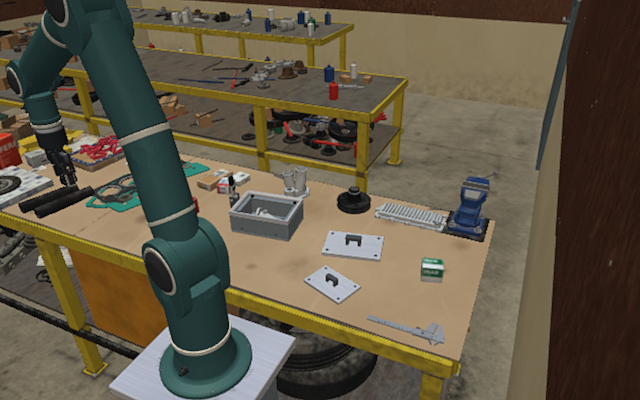

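Two plates fit "cover": top view (345,213), which looks larger, and (348,272), which looks smaller. I'll measure both and confirm in an enlarged crop.

```bash
cat >> h.py <<'E'
def blob(d,box,thr,z):
    """largest bright blob in pixel box -> world centre, angle of long axis (rad), size; corners from min rect"""
    x0,y0,x1,y1=box; g=cv2.cvtColor(d['color'],cv2.COLOR_RGB2HSV)[y0:y1,x0:x1]
    m=((g[:,:,1]<60)&(g[:,:,2]>thr)).astype(np.uint8)
    cs,_=cv2.findContours(m,cv2.RETR_EXTERNAL,cv2.CHAIN_APPROX_NONE); c=max(cs,key=cv2.contourArea)
    P=np.array([ray(d,(p[0][0]+x0,p[0][1]+y0),z)[:2] for p in c],np.float32)
    (cx,cy),(w,h),a=cv2.minAreaRect(P); B=cv2.boxPoints(((cx,cy),(w,h),a))
    e=max(B[1]-B[0],B[2]-B[1],key=np.linalg.norm); t=np.arctan2(e[1],e[0])
    return np.round([cx,cy],4),round(float((t-np.pi/2+np.pi/2)%np.pi-np.pi/2),3),(round(w,3),round(h,3))
E
python3 - <<'E'
from h import *
d=look('top','top1.png')
print('big',blob(d,(305,180,390,243),120,.014)); print('small',blob(d,(310,245,390,300),120,.014)); print('chamber',blob(d,(213,175,300,245),120,.08))
c=np.hstack([cv2.resize(d['color'][175:300,300:390],None,fx=4,fy=4,interpolation=2),cv2.resize(d['color'][175:300,195:295],None,fx=4,fy=4,interpolation=2)])
cv2.imwrite('pics/crop.png',c[:,:,::-1]); print(c.shape)
E
```

```text
big (array([ 0.5481, -0.1538]), 0.221, (0.126, 0.185))
small (array([ 0.3575, -0.1637]), -0.344, (0.141, 0.096))
chamber (array([0.5512, 0.156 ]), 0.132, (0.152, 0.212))
(500, 760, 3)
```

View pics/crop.png

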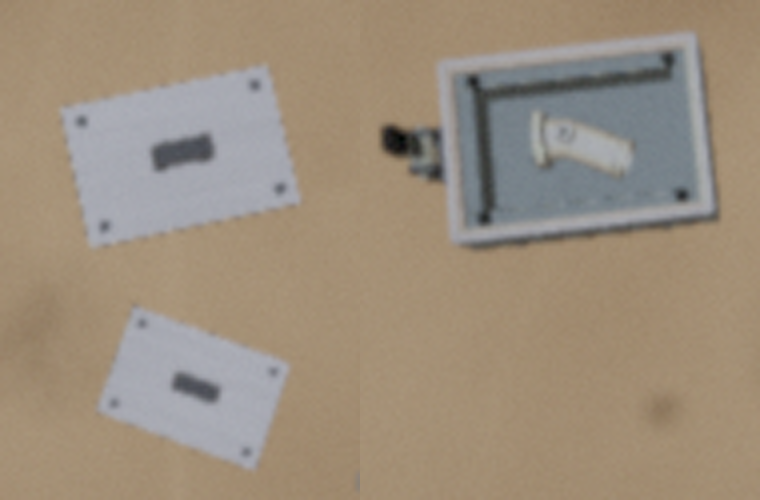

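The plate at (345,213) measures about 120x180 mm, so it is the larger one, the cover. The plate at (348,272) measures about 140x95 mm and is the look-alike. The chamber rim is clear, with the lever at its left (+y) end near (207,211). Moving above the larger cover now.

Request:
send_rows([
  {"x": -0.91, "y": -0.99},
  {"x": -0.91, "y": -0.99},
  {"x": -0.91, "y": -0.99},
  {"x": -0.91, "y": -0.99},
  {"x": -0.91, "y": -0.99},
  {"x": -0.91, "y": -0.99},
  {"x": -0.91, "y": -0.99},
  {"x": -0.91, "y": -0.99},
  {"x": -0.91, "y": -0.99},
  {"x": -0.91, "y": -0.99},
], jaw=1)

```text
schema error: expected keys x, y, z, ax, ay, az
```

Request:
send_rows([
  {"x": -0.91, "y": -0.99},
  {"x": -0.91, "y": -0.99},
  {"x": -0.91, "y": -0.99},
  {"x": -0.91, "y": -0.99},
  {"x": -0.91, "y": -0.99},
  {"x": -0.91, "y": -0.99},
  {"x": -0.91, "y": -0.99},
  {"x": -0.91, "y": -0.99},
  {"x": -0.91, "y": -0.99},
  {"x": -0.91, "y": -0.99},
])

```text
schema error: expected keys x, y, z, ax, ay, az
```

Request:
send_rows([
  {"x": -0.91, "y": -0.99},
  {"x": -0.91, "y": -0.99},
  {"x": -0.91, "y": -0.99},
  {"x": -0.91, "y": -0.99},
  {"x": -0.91, "y": -0.99},
])

```text
schema error: expected keys x, y, z, ax, ay, az
```

Request:
send_rows([
  {"az": 0.95},
  {"az": 0.95},
  {"az": 0.95},
  {"az": 0.95},
  {"az": 0.95},
  {"az": 0.95},
  {"az": 0.95},
  {"az": 0.95},
  {"az": 0.9},
  {},
])

```text
schema error: expected keys x, y, z, ax, ay, az
```

```bash
cat >> h.py <<'E'
from scipy.spatial.transform import Rotation as Ro
def tool(p,yaw=None):
    """shift in tool units to world point p; az units to bring tool y to the given world yaw"""
    o=ctrl.get_obs(); q=o['ee_rot']; R=Ro.from_quat([q[1],q[2],q[3],q[0]]).as_matrix()
    print('pos',np.round(o['eef_pos'],4),'t',o['time_s'],'F',np.round(o['force'],1),'tilt',np.round(R[:2,2],4),'yaw_y',round(np.arctan2(R[1,1],R[0,1]),4))
    print('shift units',np.round(R.T@(np.array(p)-o['eef_pos'])/.025,2), 'az', None if yaw is None else round(float(((np.arctan2(R[1,1],R[0,1])-yaw+np.pi/2)%np.pi-np.pi/2)/.12),2))
E
python3 - <<'E'
from h import *
d=look('wrist','w0.png'); print(np.round(-d['R'].T@d['t'],3), np.round(ctrl.get_obs()['joint_positions'],2))
tool([.548,-.154,.1],.221)
print([np.round(proj(d,[.548+np.cos(.221)*x-np.sin(.221)*y,-.154+np.sin(.221)*x+np.cos(.221)*y,.014])).tolist() for x,y in((.06,.09),(-.06,.09),(-.06,-.09),(.06,-.09))])
E
```

```text
[0.145 0.636 0.374] [-1.29  0.47 -0.01  1.6   0.01  1.07 -0.06]
pos [0.2087 0.6156 0.2313] t 0.9 F [ 0.6 -0.5 -0. ] tilt [0.0001 0.0001] yaw_y 1.244
shift units [-22.74 -24.8    5.25] az 8.52
[[-5.0, 530.0], [-64.0, 483.0], [-143.0, 526.0], [-82.0, 569.0]]
```

View pics/w0.png

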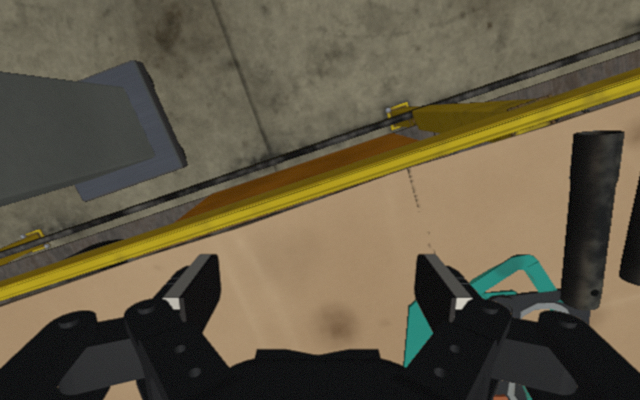

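The rows need all six keys, so nothing moved. The wrist picture shows only the bench edge and the fingers. Sending the moves again in full form.

Request:
send_rows([
  {"x": -0.91, "y": -0.99, "z": 0, "ax": 0, "ay": 0, "az": 0},
  {"x": -0.91, "y": -0.99, "z": 0, "ax": 0, "ay": 0, "az": 0},
  {"x": -0.91, "y": -0.99, "z": 0, "ax": 0, "ay": 0, "az": 0},
  {"x": -0.91, "y": -0.99, "z": 0, "ax": 0, "ay": 0, "az": 0},
  {"x": -0.91, "y": -0.99, "z": 0, "ax": 0, "ay": 0, "az": 0},
  {"x": -0.91, "y": -0.99, "z": 0, "ax": 0, "ay": 0, "az": 0},
  {"x": -0.91, "y": -0.99, "z": 0, "ax": 0, "ay": 0, "az": 0},
  {"x": -0.91, "y": -0.99, "z": 0, "ax": 0, "ay": 0, "az": 0},
  {"x": -0.91, "y": -0.99, "z": 0, "ax": 0, "ay": 0, "az": 0},
  {"x": -0.91, "y": -0.99, "z": 0, "ax": 0, "ay": 0, "az": 0},
], jaw=1)

```text
time_s: 2.15
eef_pos: [0.3452, 0.3072, 0.2316]
ee_rot: [0.0, 0.163, 0.987, 0.0]
force: [-0.0, -0.3, -0.1]
opening: 0.0854
gripper_force: 0.0
```

Request:
send_rows([
  {"x": -0.91, "y": -0.99, "z": 0, "ax": 0, "ay": 0, "az": 0},
  {"x": -0.91, "y": -0.99, "z": 0, "ax": 0, "ay": 0, "az": 0},
  {"x": -0.91, "y": -0.99, "z": 0, "ax": 0, "ay": 0, "az": 0},
  {"x": -0.91, "y": -0.99, "z": 0, "ax": 0, "ay": 0, "az": 0},
  {"x": -0.91, "y": -0.99, "z": 0, "ax": 0, "ay": 0, "az": 0},
  {"x": -0.91, "y": -0.99, "z": 0, "ax": 0, "ay": 0, "az": 0},
  {"x": -0.91, "y": -0.99, "z": 0, "ax": 0, "ay": 0, "az": 0},
  {"x": -0.91, "y": -0.99, "z": 0, "ax": 0, "ay": 0, "az": 0},
  {"x": -0.91, "y": -0.99, "z": 0, "ax": 0, "ay": 0, "az": 0},
  {"x": -0.91, "y": -0.99, "z": 0, "ax": 0, "ay": 0, "az": 0},
])

```text
time_s: 3.4
eef_pos: [0.4811, -0.0002, 0.2316]
ee_rot: [0.0, 0.163, 0.987, 0.0]
force: [0.6, -0.5, -0.2]
opening: 0.0854
gripper_force: 0.0
```

Request:
send_rows([
  {"x": -0.9, "y": -0.99, "z": 0, "ax": 0, "ay": 0, "az": 0},
  {"x": -0.9, "y": -0.99, "z": 0, "ax": 0, "ay": 0, "az": 0},
  {"x": -0.9, "y": -0.99, "z": 0, "ax": 0, "ay": 0, "az": 0},
  {"x": -0.9, "y": -0.99, "z": 0, "ax": 0, "ay": 0, "az": 0},
  {"x": -0.9, "y": -0.99, "z": 0, "ax": 0, "ay": 0, "az": 0},
])

```text
time_s: 4.03
eef_pos: [0.548, -0.1535, 0.2315]
ee_rot: [0.0, 0.163, 0.987, 0.0]
force: [1.0, 0.4, -0.3]
opening: 0.0853
gripper_force: 0.0
```

Request:
send_rows([
  {"x": 0, "y": 0, "z": 0, "ax": 0, "ay": 0, "az": 0.95},
  {"x": 0, "y": 0, "z": 0, "ax": 0, "ay": 0, "az": 0.95},
  {"x": 0, "y": 0, "z": 0, "ax": 0, "ay": 0, "az": 0.95},
  {"x": 0, "y": 0, "z": 0, "ax": 0, "ay": 0, "az": 0.95},
  {"x": 0, "y": 0, "z": 0, "ax": 0, "ay": 0, "az": 0.95},
  {"x": 0, "y": 0, "z": 0, "ax": 0, "ay": 0, "az": 0.95},
  {"x": 0, "y": 0, "z": 0, "ax": 0, "ay": 0, "az": 0.95},
  {"x": 0, "y": 0, "z": 0, "ax": 0, "ay": 0, "az": 0.95},
  {"x": 0, "y": 0, "z": 0, "ax": 0, "ay": 0, "az": 0.9},
  {"x": 0, "y": 0, "z": 0, "ax": 0, "ay": 0, "az": 0},
])

```text
time_s: 5.28
eef_pos: [0.5476, -0.1524, 0.2313]
ee_rot: [0.0, 0.623, 0.782, -0.0]
force: [-0.9, -0.0, -0.3]
opening: 0.0857
gripper_force: 0.0
```

```bash
python3 - <<'E'
from h import *
d=look('wrist','w1.png'); print(np.round(-d['R'].T@d['t'],3), np.round(ctrl.get_obs()['joint_positions'],2))
tool([.548,-.154,.1],.221)
print([np.round(proj(d,[.548+np.cos(.221)*x-np.sin(.221)*y,-.154+np.sin(.221)*x+np.cos(.221)*y,.014])).tolist() for x,y in((.06,.09),(-.06,.09),(-.06,-.09),(.06,-.09))])
E
```

```text
[ 0.533 -0.087  0.374] [-0.33  0.38  0.69  1.84 -0.28  1.02  0.7 ]
pos [ 0.5475 -0.1525  0.2313] t 5.325 F [ 0.6  0.9 -0.1] tilt [ 0.0001 -0.    ] yaw_y 0.2262
shift units [-0.06  0.    5.25] az 0.04
[[375.0, 90.0], [260.0, 90.0], [266.0, 249.0], [367.0, 250.0]]
```

View pics/w1.png

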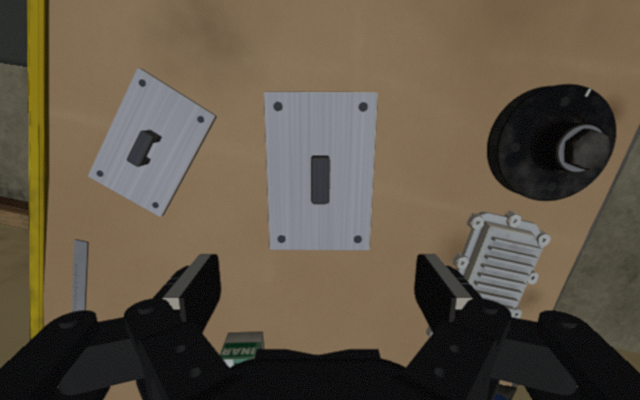

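The wrist view shows the cover squarely below the gripper, with corners at (264,93), (377,93), (370,250) and (270,250) and its handle upright at (320,180). The small plate is at left (150,140). Next I'll refine the pose from these corners.

```bash
python3 - <<'E'
from h import *
d=optics.grab_frame('wrist')
print(blob(d,(235,60,410,262),115,.014))
C=[ray(d,p,.014)[:2] for p in((264,93),(377,93),(370,250),(270,250))]
print(np.round(C,4),np.mean(C,0)); 
e=C[1]-C[2]; f=C[0]-C[3]; print(np.arctan2(-(e+f)[0],(e+f)[1]))
print(np.mean([ray(d,p,.044)[:2] for p in((311,156),(329,156),(330,204),(311,204))],0))
E
```

```text
(array([ 0.551 , -0.1542]), 0.22, (0.12, 0.18))
[[ 0.4744 -0.0816]
 [ 0.5895 -0.055 ]
 [ 0.6298 -0.228 ]
 [ 0.5137 -0.2548]] [ 0.55184985 -0.1548405 ]
0.2258989354850949
[ 0.55118599 -0.15310603]
```

Request:
send_rows([
  {"x": -0.11, "y": 0.12, "z": 0.95, "ax": 0, "ay": 0, "az": 0.04},
  {"x": 0, "y": 0, "z": 0.95, "ax": 0, "ay": 0, "az": 0},
  {"x": 0, "y": 0, "z": 0.95, "ax": 0, "ay": 0, "az": 0},
  {"x": 0, "y": 0, "z": 0.95, "ax": 0, "ay": 0, "az": 0},
  {"x": 0, "y": 0, "z": 0.95, "ax": 0, "ay": 0, "az": 0},
  {"x": 0, "y": 0, "z": 0.95, "ax": 0, "ay": 0, "az": 0},
  {"x": 0, "y": 0, "z": 0.95, "ax": 0, "ay": 0, "az": 0},
  {"x": 0, "y": 0, "z": 0.9, "ax": 0, "ay": 0, "az": 0},
  {"x": 0, "y": 0, "z": 0.9, "ax": 0, "ay": 0, "az": 0},
  {"x": 0, "y": 0, "z": 0, "ax": 0, "ay": 0, "az": 0},
])

```text
time_s: 6.62
eef_pos: [0.5499, -0.1543, 0.0187]
ee_rot: [-0.001, 0.625, 0.781, -0.001]
force: [0.1, -0.6, 0.8]
opening: 0.0854
gripper_force: 0.0
```

Request:
send_rows([
  {"x": 0, "y": 0, "z": 0, "ax": 0, "ay": 0, "az": 0},
  {"x": 0, "y": 0, "z": 0, "ax": 0, "ay": 0, "az": 0},
  {"x": 0, "y": 0, "z": 0, "ax": 0, "ay": 0, "az": 0},
  {"x": 0, "y": 0, "z": 0, "ax": 0, "ay": 0, "az": 0},
  {"x": 0, "y": 0, "z": 0, "ax": 0, "ay": 0, "az": 0},
  {"x": 0, "y": 0, "z": 0, "ax": 0, "ay": 0, "az": 0},
  {"x": 0, "y": 0, "z": 0, "ax": 0, "ay": 0, "az": 0},
  {"x": 0, "y": 0, "z": 0, "ax": 0, "ay": 0, "az": 0},
], jaw=0)

```text
time_s: 7.62
eef_pos: [0.5515, -0.1546, 0.0208]
ee_rot: [0.0, 0.625, 0.78, 0.0]
force: [-1.2, 0.3, 4.9]
opening: 0.0188
gripper_force: 60.0
```

Gripped, with the opening at 18.8 mm. Before moving off I'll refine the chamber pose from the stored top picture.

```bash
python3 - <<'E'
from h import *
d=optics.grab_frame('top'); img=cv2.imread('pics/top1.png')[:,:,::-1]
K=8
u=cv2.resize(img,None,fx=K,fy=K,interpolation=cv2.INTER_CUBIC)
D=dict(d); D['color']=u; S=np.diag([K,K,1.]); S[0,2]=S[1,2]=(K-1)/2; D['camera_matrix']=S@d['camera_matrix']
b=lambda q:[K*i for i in q]
for thr in (120,150,160,170,180,190,200):
    try: print(thr,'cover',blob(D,b((305,180,390,243)),thr,.014),'rim',blob(D,b((213,175,300,245)),thr,.08))
    except Exception as e: print(thr,e)
# inner edge of rim: hole = largest non-bright comp inside
for thr in (165,175,185):
    g=cv2.cvtColor(u,cv2.COLOR_RGB2HSV); x0,y0,x1,y1=b((213,175,300,245)); g=g[y0:y1,x0:x1]
    m=((g[:,:,1]<60)&(g[:,:,2]>thr)).astype(np.uint8)
    cs,h=cv2.findContours(m,cv2.RETR_CCOMP,cv2.CHAIN_APPROX_NONE)
    hs=[c for c,k in zip(cs,h[0]) if k[3]>=0]
    if hs:
        c=max(hs,key=cv2.contourArea); P=np.array([ray(D,(p[0][0]+x0,p[0][1]+y0),.08)[:2] for p in c],np.float32); print(thr,'inner',cv2.minAreaRect(P))
E
```

```text
120 cover (array([ 0.5482, -0.1538]), 0.217, (0.127, 0.186)) rim (array([0.5513, 0.1565]), 0.139, (0.153, 0.215))
150 cover (array([ 0.5482, -0.1538]), 0.217, (0.127, 0.186)) rim (array([0.5508, 0.1569]), 0.128, (0.152, 0.21))
160 cover (array([ 0.5482, -0.1538]), 0.217, (0.127, 0.186)) rim (array([0.5523, 0.1588]), 0.128, (0.149, 0.207))
170 cover (array([ 0.5479, -0.1532]), 0.214, (0.12, 0.177)) rim (array([0.5408, 0.1349]), -0.425, (0.043, 0.016))
180 max() iterable argument is empty
190 max() iterable argument is empty
200 max() iterable argument is empty
165 inner ((0.4825478494167328, 0.24852773547172546), (0.001412566052749753, 0.0013429720420390368), 46.53105545043945)Traceback (most recent call last):
  File "<stdin>", line 15, in <module>
TypeError: 'NoneType' object is not subscriptable
```

Rim estimate is about (0.554,0.158), yaw 0.13, which could be 3 mm off. There is plenty of time, so I'll let go of the cover and look straight down on the chamber first.

Request:
send_rows([
  {"x": 0, "y": 0, "z": 0, "ax": 0, "ay": 0, "az": 0},
  {"x": 0, "y": 0, "z": 0, "ax": 0, "ay": 0, "az": 0},
  {"x": 0, "y": 0, "z": 0, "ax": 0, "ay": 0, "az": 0},
  {"x": 0, "y": 0, "z": 0, "ax": 0, "ay": 0, "az": 0},
  {"x": 0, "y": 0, "z": -1, "ax": 0, "ay": 0, "az": 0},
  {"x": 0, "y": 0, "z": -1, "ax": 0, "ay": 0, "az": 0},
  {"x": 0, "y": 0, "z": -1, "ax": 0, "ay": 0, "az": 0},
  {"x": 0.94, "y": 0.22, "z": -0.7, "ax": 0, "ay": 0, "az": 0},
  {"x": 0.94, "y": 0.22, "z": -0.7, "ax": 0, "ay": 0, "az": 0},
  {"x": 0.94, "y": 0.22, "z": -0.7, "ax": 0, "ay": 0, "az": 0},
], jaw=1)

```text
time_s: 8.93
eef_pos: [0.5517, -0.0815, 0.1481]
ee_rot: [-0.0, 0.626, 0.78, 0.0]
force: [0.6, 0.3, -0.8]
opening: 0.0853
gripper_force: 0.0
```

Request:
send_rows([
  {"x": 0.94, "y": 0.22, "z": -0.7, "ax": 0, "ay": 0, "az": 0},
  {"x": 0.94, "y": 0.22, "z": -0.7, "ax": 0, "ay": 0, "az": 0},
  {"x": 0.94, "y": 0.22, "z": -0.7, "ax": 0, "ay": 0, "az": 0},
  {"x": 0.94, "y": 0.22, "z": -0.7, "ax": 0, "ay": 0, "az": 0},
  {"x": 0.94, "y": 0.22, "z": -0.7, "ax": 0, "ay": 0, "az": 0},
  {"x": 0.94, "y": 0.22, "z": -0.7, "ax": 0, "ay": 0, "az": 0},
  {"x": 0.94, "y": 0.22, "z": -0.7, "ax": 0, "ay": 0, "az": 0},
  {"x": 0.94, "y": 0.22, "z": -0.7, "ax": 0, "ay": 0, "az": 0.4},
  {"x": 0.94, "y": 0.22, "z": -0.7, "ax": 0, "ay": 0, "az": 0.4},
  {"x": 0, "y": 0, "z": 0, "ax": 0, "ay": 0, "az": 0},
])

```text
time_s: 10.18
eef_pos: [0.5556, 0.1371, 0.3058]
ee_rot: [0.0, 0.661, 0.751, 0.001]
force: [0.1, 0.4, -0.1]
opening: 0.0853
gripper_force: 0.0
```

```bash
python3 - <<'E'
from h import *
d=look('wrist','w2.png'); tool([.551,-.1545,.0208],.221)
for thr in (120,140,160,180): print(thr,blob(d,(180,0,460,255),thr,.08))
for t in ('lever','lever_tip'): print(t,[(round(r['score'],2),np.round(world(d,r['xyz']),4).tolist()) for r in optics.spot_in('wrist',t)[:2]])
np.savez('w2.npz',R=d['R'],t=d['t'],camera_matrix=d['camera_matrix'])
E
```

```text
pos [0.5552 0.1352 0.3049] t 10.225 F [-0.3 -1.1 -0.3] tilt [ 0.0003 -0.0001] yaw_y 0.1253
shift units [-11.47  -1.62  11.37] az -0.8
120 (array([0.5534, 0.1553]), 0.128, (0.146, 0.205))
140 (array([0.5531, 0.1554]), 0.127, (0.144, 0.205))
160 (array([0.542 , 0.1313]), -1.571, (0.0, 0.0))Traceback (most recent call last):
  File "<stdin>", line 3, in <module>
  File "h.py", line 15, in blob
    cs,_=cv2.findContours(m,cv2.RETR_EXTERNAL,cv2.CHAIN_APPROX_NONE); c=max(cs,key=cv2.contourArea)
                                                                        ~~~^^^^^^^^^^^^^^^^^^^^^^^^
ValueError: max() iterable argument is empty
```

View pics/w2.png

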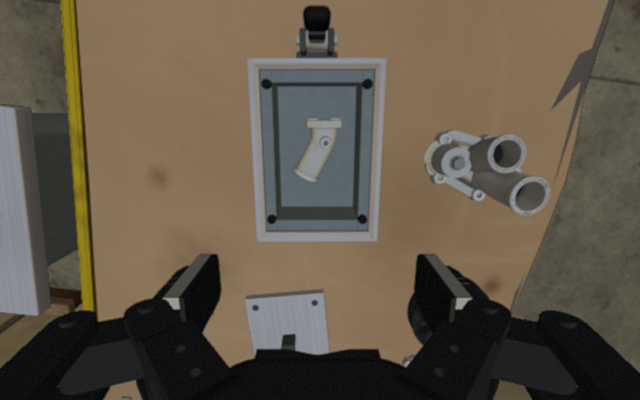

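The chamber is at (0.5533,0.1554), yaw 0.127, and its measured size is exactly right; rim corners are near (249,60), (385,60), (378,241) and (257,241). The lever is at (317,30), leaning outward. Going back to the cover.

Request:
send_rows([
  {"x": -0.955, "y": -0.135, "z": 0.5, "ax": 0, "ay": 0, "az": 0},
  {"x": -0.955, "y": -0.135, "z": 0.5, "ax": 0, "ay": 0, "az": 0},
  {"x": -0.955, "y": -0.135, "z": 0.5, "ax": 0, "ay": 0, "az": 0},
  {"x": -0.955, "y": -0.135, "z": 0.5, "ax": 0, "ay": 0, "az": 0},
  {"x": -0.955, "y": -0.135, "z": 0.5, "ax": 0, "ay": 0, "az": 0},
  {"x": -0.955, "y": -0.135, "z": 0.5, "ax": 0, "ay": 0, "az": 0},
  {"x": -0.955, "y": -0.135, "z": 0.5, "ax": 0, "ay": 0, "az": 0},
  {"x": -0.955, "y": -0.135, "z": 0.5, "ax": 0, "ay": 0, "az": 0},
  {"x": -0.955, "y": -0.135, "z": 0.5, "ax": 0, "ay": 0, "az": 0},
  {"x": -0.955, "y": -0.135, "z": 0.5, "ax": 0, "ay": 0, "az": 0},
])

```text
time_s: 11.48
eef_pos: [0.5496, -0.1086, 0.1788]
ee_rot: [-0.0, 0.663, 0.749, -0.001]
force: [-0.5, -0.3, -0.5]
opening: 0.0854
gripper_force: 0.0
```

Request:
send_rows([
  {"x": -0.955, "y": -0.135, "z": 0.5, "ax": 0, "ay": 0, "az": 0},
  {"x": -0.955, "y": -0.135, "z": 0.5, "ax": 0, "ay": 0, "az": 0},
  {"x": 0, "y": 0, "z": 0.5, "ax": 0, "ay": 0, "az": -0.8},
  {"x": 0, "y": 0, "z": 0.5, "ax": 0, "ay": 0, "az": 0},
  {"x": 0, "y": 0, "z": 0, "ax": 0, "ay": 0, "az": 0},
])

```text
time_s: 12.1
eef_pos: [0.5489, -0.1546, 0.1287]
ee_rot: [-0.001, 0.626, 0.78, -0.001]
force: [0.5, -0.0, 0.6]
opening: 0.0852
gripper_force: 0.0
```

```bash
python3 -c "
from h import *
tool([.5513,-.1546,.0208],.221)"
```

```text
pos [ 0.5489 -0.1546  0.1287] t 12.1 F [ 0.5 -0.   0.6] tilt [-0.0028  0.0002] yaw_y 0.2171
shift units [-0.02  0.1   4.32] az -0.03
```

Request:
send_rows([
  {"x": 0, "y": 0.04, "z": 0.86, "ax": 0, "ay": 0, "az": 0},
  {"x": 0, "y": 0, "z": 0.86, "ax": 0, "ay": 0, "az": 0},
  {"x": 0, "y": 0, "z": 0.86, "ax": 0, "ay": 0, "az": 0},
  {"x": 0, "y": 0, "z": 0.86, "ax": 0, "ay": 0, "az": 0},
  {"x": 0, "y": 0, "z": 0.86, "ax": 0, "ay": 0, "az": 0},
  {"x": 0, "y": 0, "z": 0, "ax": 0, "ay": 0, "az": 0},
])

```text
time_s: 12.85
eef_pos: [0.5499, -0.1539, 0.0205]
ee_rot: [-0.002, 0.626, 0.78, -0.001]
force: [0.4, -0.3, 0.4]
opening: 0.0857
gripper_force: 0.0
```

Request:
send_rows([
  {"x": 0, "y": 0, "z": 0, "ax": 0, "ay": 0, "az": 0},
  {"x": 0, "y": 0, "z": 0, "ax": 0, "ay": 0, "az": 0},
  {"x": 0, "y": 0, "z": 0, "ax": 0, "ay": 0, "az": 0},
  {"x": 0, "y": 0, "z": 0, "ax": 0, "ay": 0, "az": 0},
  {"x": 0, "y": 0, "z": 0, "ax": 0, "ay": 0, "az": 0},
  {"x": 0, "y": 0, "z": 0, "ax": 0, "ay": 0, "az": 0},
  {"x": 0, "y": 0, "z": 0, "ax": 0, "ay": 0, "az": 0},
], jaw=0)

```text
time_s: 13.72
eef_pos: [0.5517, -0.1542, 0.0233]
ee_rot: [0.0, 0.626, 0.78, 0.0]
force: [-1.4, 0.2, 6.4]
opening: 0.0187
gripper_force: 59.9
```

```bash
python3 -c "
from h import *
tool([.5533,.1554,.2],.127)"
```

```text
pos [ 0.5517 -0.1542  0.0233] t 13.725 F [-1.4  0.2  6.4] tilt [0.001  0.0003] yaw_y 0.2191
shift units [12.07  2.76 -7.07] az 0.77
```

Request:
send_rows([
  {"x": 0, "y": 0, "z": -0.5, "ax": 0, "ay": 0, "az": 0},
  {"x": 0, "y": 0, "z": -0.9, "ax": 0, "ay": 0, "az": 0},
  {"x": 0, "y": 0, "z": -0.9, "ax": 0, "ay": 0, "az": 0},
  {"x": 0, "y": 0, "z": -0.9, "ax": 0, "ay": 0, "az": 0},
  {"x": 0, "y": 0, "z": -0.9, "ax": 0, "ay": 0, "az": 0},
  {"x": 0, "y": 0, "z": -0.9, "ax": 0, "ay": 0, "az": 0},
  {"x": 0.5, "y": 0.1, "z": -0.9, "ax": 0, "ay": 0, "az": 0},
  {"x": 0.9, "y": 0.2, "z": -0.6, "ax": 0, "ay": 0, "az": 0},
  {"x": 0.9, "y": 0.2, "z": 0, "ax": 0, "ay": 0, "az": 0},
  {"x": 0.9, "y": 0.2, "z": 0, "ax": 0, "ay": 0, "az": 0},
])

```text
time_s: 14.98
eef_pos: [0.5504, -0.0714, 0.1853]
ee_rot: [-0.0, 0.626, 0.78, 0.0]
force: [0.5, -0.2, -3.4]
opening: 0.0188
gripper_force: 59.2
```

Request:
send_rows([
  {"x": 0.9, "y": 0.2, "z": 0, "ax": 0, "ay": 0, "az": 0},
  {"x": 0.9, "y": 0.2, "z": 0, "ax": 0, "ay": 0, "az": 0},
  {"x": 0.9, "y": 0.2, "z": 0, "ax": 0, "ay": 0, "az": 0},
  {"x": 0.9, "y": 0.2, "z": 0, "ax": 0, "ay": 0, "az": 0},
  {"x": 0.9, "y": 0.2, "z": 0, "ax": 0, "ay": 0, "az": 0},
  {"x": 0.9, "y": 0.2, "z": 0, "ax": 0, "ay": 0, "az": 0},
  {"x": 0.9, "y": 0.2, "z": 0, "ax": 0, "ay": 0, "az": 0},
  {"x": 0.9, "y": 0.3, "z": 0, "ax": 0, "ay": 0, "az": 0},
  {"x": 0.9, "y": 0.4, "z": 0, "ax": 0, "ay": 0, "az": 0.3},
  {"x": 0.7, "y": 0.3, "z": 0, "ax": 0, "ay": 0, "az": 0.47},
])

```text
time_s: 16.23
eef_pos: [0.5618, 0.1564, 0.185]
ee_rot: [-0.0, 0.661, 0.75, -0.0]
force: [0.4, -0.9, -4.2]
opening: 0.0189
gripper_force: 59.2
```

Request:
send_rows([
  {"x": 0, "y": 0, "z": 0, "ax": 0, "ay": 0, "az": 0},
  {"x": 0, "y": 0, "z": 0, "ax": 0, "ay": 0, "az": 0},
  {"x": 0, "y": 0, "z": 0, "ax": 0, "ay": 0, "az": 0},
])

```text
time_s: 16.6
eef_pos: [0.5622, 0.154, 0.1852]
ee_rot: [0.0, 0.661, 0.75, -0.0]
force: [0.7, 0.7, -3.1]
opening: 0.0191
gripper_force: 59.2
```

```bash
python3 - <<'E'
from h import *
tool([.5538,.1555,.098],.127); d=look('wrist','w3.png'); z=ctrl.get_obs()['eef_pos'][2]-.0233+.014
print(z,blob(d,(120,0,520,262),115,z))
E
```

```text
pos [0.5622 0.154  0.1852] t 16.6 F [ 0.7  0.7 -3.1] tilt [-0.0002 -0.0003] yaw_y 0.1254
shift units [ 0.1  -0.33  3.49] az -0.01
0.17583962511382073 (array([0.5571, 0.1961]), -1.445, (0.118, 0.097))
```

View pics/w3.png

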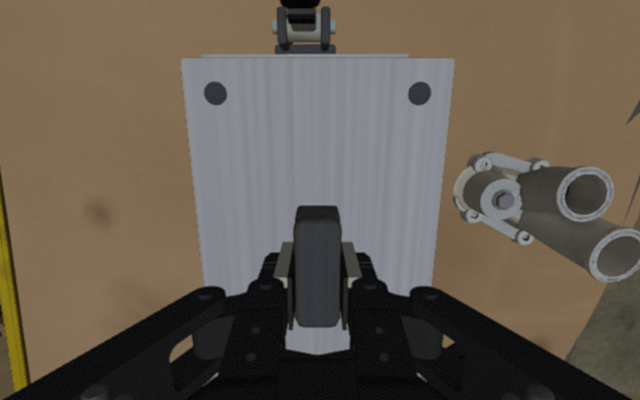

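The cover hangs level and square, with its +y edge on row 59 from (181,59) to (454,59). The lever is seen beyond it at (303,25). Working out the cover's offset from the TCP.

```bash
python3 - <<'E'
from h import *
d=optics.grab_frame('wrist'); P=[ray(d,p,.176)[:2] for p in((181,58.5),(454,58.5))]
e=P[1]-P[0]; yaw=np.arctan2(e[1],e[0]); u=np.array([-np.sin(yaw),np.cos(yaw)]); c=np.mean(P,0)-.09*u
print(np.linalg.norm(e),yaw,c,c-ctrl.get_obs()['eef_pos'][:2])
tgt=np.array([.5533,.1554])-(c-ctrl.get_obs()['eef_pos'][:2]); tool([*tgt,.1],.127)
E
```

```text
0.11699211189773723 0.12561618287051288 [0.56286979 0.15302661] [ 0.00052445 -0.00139497]
pos [0.5623 0.1544 0.1852] t 16.7 F [ 0.8  0.  -3.5] tilt [ 0. -0.] yaw_y 0.1256
shift units [ 0.14 -0.37  3.41] az -0.01
```

Request:
send_rows([
  {"x": 0.12, "y": -0.36, "z": 0.2, "ax": 0, "ay": 0, "az": 0},
  {"x": 0, "y": 0, "z": 0.8, "ax": 0, "ay": 0, "az": 0},
  {"x": 0, "y": 0, "z": 0.8, "ax": 0, "ay": 0, "az": 0},
  {"x": 0, "y": 0, "z": 0.8, "ax": 0, "ay": 0, "az": 0},
  {"x": 0, "y": 0, "z": 0.3, "ax": 0, "ay": 0, "az": 0},
  {"x": 0, "y": 0, "z": 0, "ax": 0, "ay": 0, "az": 0},
  {"x": 0, "y": 0, "z": 0, "ax": 0, "ay": 0, "az": 0},
])

```text
time_s: 17.58
eef_pos: [0.5537, 0.1572, 0.1131]
ee_rot: [0.0, 0.661, 0.75, 0.001]
force: [0.8, 0.8, -3.0]
opening: 0.0187
gripper_force: 59.1
```

```bash
python3 - <<'E'
from h import *
tool([.5533,.1554,.0963],.127); d=look('wrist','w4.png')
E
```

```text
pos [0.5537 0.1572 0.1131] t 17.575 F [ 0.8  0.8 -3. ] tilt [0.0012 0.0003] yaw_y 0.1265
shift units [-0.07 -0.03  0.67] az -0.0
```

View pics/w4.png

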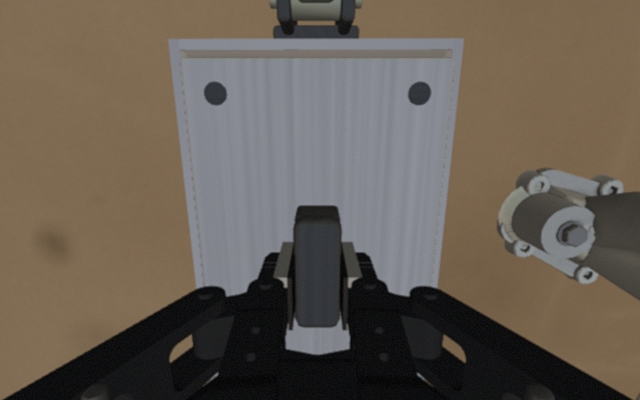

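The rim outline from (169,40) to (463,40) is centred on 316 and the cover edge on 317.5, so they agree to within 1 mm and are parallel. Lowering the cover into the recess.

Request:
send_rows([
  {"x": 0, "y": 0, "z": 0.15, "ax": 0, "ay": 0, "az": 0},
  {"x": 0, "y": 0, "z": 0.15, "ax": 0, "ay": 0, "az": 0},
  {"x": 0, "y": 0, "z": 0.15, "ax": 0, "ay": 0, "az": 0},
  {"x": 0, "y": 0, "z": 0.15, "ax": 0, "ay": 0, "az": 0},
  {"x": 0, "y": 0, "z": 0, "ax": 0, "ay": 0, "az": 0},
  {"x": 0, "y": 0, "z": 0, "ax": 0, "ay": 0, "az": 0},
])

```text
time_s: 18.38
eef_pos: [0.5531, 0.1572, 0.0976]
ee_rot: [0.0, 0.661, 0.75, 0.0]
force: [0.1, 0.4, -3.2]
opening: 0.019
gripper_force: 59.2
```

Request:
send_rows([
  {"x": 0, "y": 0, "z": 0.1, "ax": 0, "ay": 0, "az": 0},
  {"x": 0, "y": 0, "z": 0.1, "ax": 0, "ay": 0, "az": 0},
  {"x": 0, "y": 0, "z": 0.1, "ax": 0, "ay": 0, "az": 0},
  {"x": 0, "y": 0, "z": 0, "ax": 0, "ay": 0, "az": 0},
])

```text
time_s: 18.88
eef_pos: [0.5536, 0.1573, 0.0919]
ee_rot: [-0.0, 0.661, 0.75, 0.001]
force: [-4.4, -1.0, 11.0]
opening: 0.0189
gripper_force: 61.1
```

Request:
send_rows([
  {"x": 0, "y": 0, "z": 0.1, "ax": 0, "ay": 0, "az": 0},
  {"x": 0, "y": 0, "z": 0.1, "ax": 0, "ay": 0, "az": 0},
  {"x": 0, "y": 0, "z": 0, "ax": 0, "ay": 0, "az": 0},
])

```text
time_s: 19.25
eef_pos: [0.5535, 0.1573, 0.0892]
ee_rot: [-0.001, 0.661, 0.75, 0.001]
force: [-11.8, -2.9, 31.7]
opening: 0.0188
gripper_force: 63.8
```

```bash
python3 -c "
from h import *
tool([.5533,.1572,.0893],.127);print(ctrl.get_obs()['moment'])"
```

```text
pos [0.5535 0.1573 0.0892] t 19.25 F [-11.8  -2.9  31.7] tilt [-0.0003  0.0034] yaw_y 0.1265
shift units [-0.   -0.01 -0.01] az -0.0
[-0.55928552  2.63146468  0.02674943]
```

Request:
send_rows([
  {"x": -0.02, "y": -0.06, "z": 0, "ax": 0, "ay": 0, "az": 0},
  {"x": 0, "y": 0, "z": 0.08, "ax": 0, "ay": 0, "az": 0},
  {"x": 0, "y": 0, "z": 0, "ax": 0, "ay": 0, "az": 0},
])

```text
time_s: 19.62
eef_pos: [0.5535, 0.1574, 0.0891]
ee_rot: [-0.001, 0.661, 0.75, 0.003]
force: [-13.7, -2.1, 43.9]
opening: 0.0188
gripper_force: 65.4
```

```bash
python3 -c "
from h import *
tool([.5533,.1572,.0893],.127);print(ctrl.get_obs()['moment'])
d=look('wrist','w5.png')"
```

```text
pos [0.5535 0.1574 0.0891] t 19.625 F [-13.7  -2.1  43.9] tilt [0.0026 0.0055] yaw_y 0.1267
shift units [-0.01 -0.01 -0.01] az -0.0
[-0.52781413  3.06097856  0.0392685 ]
```

View pics/w5.png

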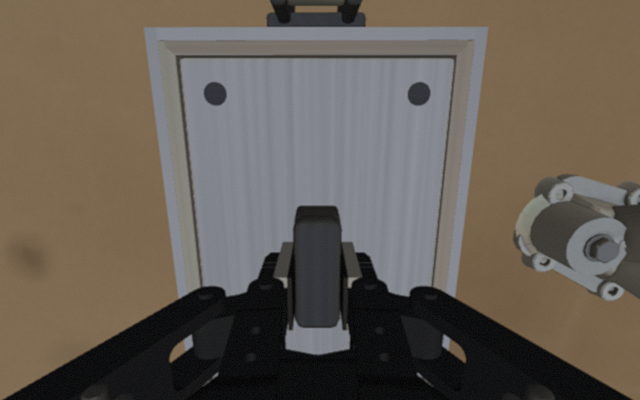

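The cover's edges sit inside the recess with the sloping lead-in visible all round. The TCP stopped dead at the expected home height of 0.089 while the force rose to 44 N. I'll unload, let go, back up and check that it is flush.

Request:
send_rows([
  {"x": 0, "y": 0.06, "z": -0.1, "ax": 0, "ay": 0, "az": 0},
  {"x": 0, "y": 0, "z": -0.08, "ax": 0, "ay": 0, "az": 0},
  {"x": 0, "y": 0, "z": 0, "ax": 0, "ay": 0, "az": 0},
])

```text
time_s: 20.05
eef_pos: [0.5536, 0.1573, 0.0893]
ee_rot: [-0.0, 0.661, 0.751, 0.001]
force: [-4.6, 0.2, 13.0]
opening: 0.0187
gripper_force: 61.3
```

Request:
send_rows([
  {"x": 0, "y": 0, "z": 0, "ax": 0, "ay": 0, "az": 0},
  {"x": 0, "y": 0, "z": 0, "ax": 0, "ay": 0, "az": 0},
  {"x": 0, "y": 0, "z": 0, "ax": 0, "ay": 0, "az": 0},
  {"x": 0, "y": 0, "z": 0, "ax": 0, "ay": 0, "az": 0},
  {"x": 0, "y": 0, "z": -0.6, "ax": 0, "ay": 0, "az": 0},
  {"x": 0, "y": 0, "z": -0.9, "ax": 0, "ay": 0, "az": 0},
  {"x": 0, "y": 0, "z": -0.9, "ax": 0, "ay": 0, "az": 0},
  {"x": 0, "y": 0, "z": -0.9, "ax": 0, "ay": 0, "az": 0},
  {"x": 0, "y": 0, "z": -0.9, "ax": 0, "ay": 0, "az": 0},
  {"x": 0, "y": 0, "z": 0, "ax": 0, "ay": 0, "az": 0},
], jaw=1)

```text
time_s: 21.3
eef_pos: [0.5545, 0.1569, 0.195]
ee_rot: [0.001, 0.661, 0.75, 0.002]
force: [-0.7, -0.1, 0.8]
opening: 0.0853
gripper_force: 0.0
```

```bash
python3 - <<'E'
from h import *
tool([.5533,.1572,.0893],.127)
d=look('wrist','w6.png')
c=cv2.resize(d['color'][0:270,180:460],None,fx=2.1,fy=2.1,interpolation=2); cv2.imwrite('pics/w6c.png',c[:,:,::-1])
E
```

```text
pos [0.5545 0.1569 0.195 ] t 21.3 F [-0.7 -0.1  0.8] tilt [0.0042 0.0021] yaw_y 0.1265
shift units [ 0.01 -0.06  4.23] az -0.0
```

View pics/w6c.png

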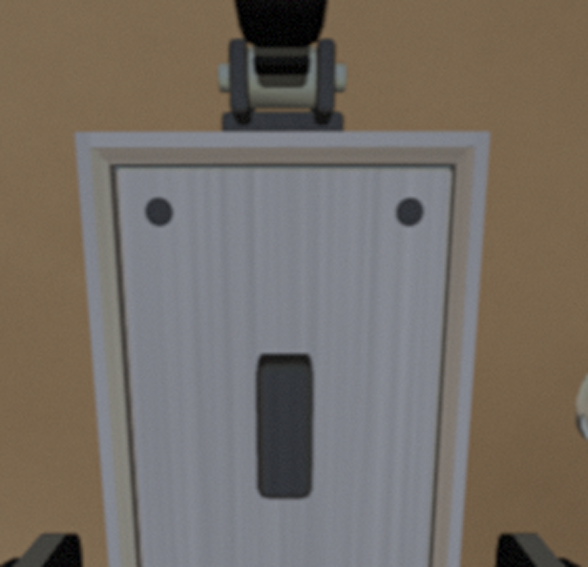

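The dark gap and lead-in look even all round and the cover top looks flush; the handle is at (285,425) and the lever stands at (282,30) in the crop. To be sure it is home and level, I'll press near each corner with the shut fingers and read the contact height.

Request:
send_rows([
  {"x": 0.6, "y": 0.34, "z": 0, "ax": 0, "ay": 0, "az": 0},
  {"x": 0.6, "y": 0.4, "z": 0.3, "ax": 0, "ay": 0, "az": 0},
  {"x": 0.6, "y": 0.4, "z": 0.9, "ax": 0, "ay": 0, "az": 0},
  {"x": 0.6, "y": 0.4, "z": 0.9, "ax": 0, "ay": 0, "az": 0},
  {"x": 0, "y": 0, "z": 0.9, "ax": 0, "ay": 0, "az": 0},
  {"x": 0, "y": 0, "z": 0.9, "ax": 0, "ay": 0, "az": 0},
  {"x": 0, "y": 0, "z": 0.2, "ax": 0, "ay": 0, "az": 0},
  {"x": 0, "y": 0, "z": 0.2, "ax": 0, "ay": 0, "az": 0},
  {"x": 0, "y": 0, "z": 0.1, "ax": 0, "ay": 0, "az": 0},
  {"x": 0, "y": 0, "z": 0, "ax": 0, "ay": 0, "az": 0},
], jaw=0)

```text
time_s: 22.6
eef_pos: [0.584, 0.2212, 0.0831]
ee_rot: [0.0, 0.661, 0.75, 0.0]
force: [-0.8, -0.7, -0.7]
opening: 0.0003
gripper_force: 0.0
```

Request:
send_rows([
  {"x": 0, "y": 0, "z": 0.1, "ax": 0, "ay": 0, "az": 0},
  {"x": 0, "y": 0, "z": 0.1, "ax": 0, "ay": 0, "az": 0},
  {"x": 0, "y": 0, "z": 0.1, "ax": 0, "ay": 0, "az": 0},
  {"x": 0, "y": 0, "z": 0, "ax": 0, "ay": 0, "az": 0},
])

```text
time_s: 23.1
eef_pos: [0.5843, 0.2213, 0.08]
ee_rot: [-0.001, 0.661, 0.75, 0.001]
force: [-12.8, -3.1, 33.2]
opening: 0.0002
gripper_force: 16.9
```

That corner is at 0.080 under 33 N, so it is flush. Next corner (-x, +y).

Request:
send_rows([
  {"x": 0, "y": 0, "z": -0.6, "ax": 0, "ay": 0, "az": 0},
  {"x": 0, "y": -0.8, "z": 0, "ax": 0, "ay": 0, "az": 0},
  {"x": 0, "y": -0.8, "z": 0, "ax": 0, "ay": 0, "az": 0},
  {"x": 0, "y": -0.8, "z": 0, "ax": 0, "ay": 0, "az": 0},
  {"x": 0, "y": -0.8, "z": 0, "ax": 0, "ay": 0, "az": 0},
  {"x": 0, "y": 0, "z": 0.2, "ax": 0, "ay": 0, "az": 0},
  {"x": 0, "y": 0, "z": 0.2, "ax": 0, "ay": 0, "az": 0},
  {"x": 0, "y": 0, "z": 0.1, "ax": 0, "ay": 0, "az": 0},
  {"x": 0, "y": 0, "z": 0, "ax": 0, "ay": 0, "az": 0},
])

```text
time_s: 24.22
eef_pos: [0.5054, 0.2114, 0.08]
ee_rot: [-0.001, 0.661, 0.75, 0.001]
force: [-8.3, -2.0, 26.6]
opening: 0.0
gripper_force: 13.8
```

Request:
send_rows([
  {"x": 0, "y": 0, "z": -0.5, "ax": 0, "ay": 0, "az": 0},
  {"x": -0.8, "y": 0, "z": 0, "ax": 0, "ay": 0, "az": 0},
  {"x": -0.8, "y": 0, "z": 0, "ax": 0, "ay": 0, "az": 0},
  {"x": -0.8, "y": 0, "z": 0, "ax": 0, "ay": 0, "az": 0},
  {"x": -0.8, "y": 0, "z": 0, "ax": 0, "ay": 0, "az": 0},
  {"x": -0.8, "y": 0, "z": 0, "ax": 0, "ay": 0, "az": 0},
  {"x": -0.8, "y": 0, "z": 0.2, "ax": 0, "ay": 0, "az": 0},
  {"x": 0, "y": 0, "z": 0.2, "ax": 0, "ay": 0, "az": 0},
  {"x": 0, "y": 0, "z": 0.1, "ax": 0, "ay": 0, "az": 0},
  {"x": 0, "y": 0, "z": 0, "ax": 0, "ay": 0, "az": 0},
])

```text
time_s: 25.48
eef_pos: [0.5199, 0.0894, 0.08]
ee_rot: [0.0, 0.662, 0.75, -0.0]
force: [-8.2, -8.4, 30.0]
opening: 0.0
gripper_force: 14.9
```

Request:
send_rows([
  {"x": 0, "y": 0, "z": -0.5, "ax": 0, "ay": 0, "az": 0},
  {"x": 0, "y": 0.8, "z": 0, "ax": 0, "ay": 0, "az": 0},
  {"x": 0, "y": 0.8, "z": 0, "ax": 0, "ay": 0, "az": 0},
  {"x": 0, "y": 0.8, "z": 0, "ax": 0, "ay": 0, "az": 0},
  {"x": 0, "y": 0.8, "z": 0, "ax": 0, "ay": 0, "az": 0},
  {"x": 0, "y": 0, "z": 0.2, "ax": 0, "ay": 0, "az": 0},
  {"x": 0, "y": 0, "z": 0.2, "ax": 0, "ay": 0, "az": 0},
  {"x": 0, "y": 0, "z": 0.1, "ax": 0, "ay": 0, "az": 0},
  {"x": 0, "y": 0, "z": 0, "ax": 0, "ay": 0, "az": 0},
])

```text
time_s: 26.6
eef_pos: [0.5979, 0.1025, 0.08]
ee_rot: [-0.001, 0.661, 0.75, 0.001]
force: [-7.8, -0.8, 23.3]
opening: -0.0004
gripper_force: 11.3
```

All four corners read 0.080 under 23-33 N, so the cover is home, level and flush. Now the lever: lift, pass over it, and come down on its outer (+y) side.

Request:
send_rows([
  {"x": 0, "y": 0, "z": -0.94, "ax": 0, "ay": 0, "az": 0},
  {"x": 0, "y": 0, "z": -0.94, "ax": 0, "ay": 0, "az": 0},
  {"x": 0, "y": 0, "z": -0.94, "ax": 0, "ay": 0, "az": 0},
  {"x": 0, "y": -0.3, "z": -0.94, "ax": 0, "ay": 0, "az": 0},
  {"x": 0.3, "y": -0.3, "z": -0.94, "ax": 0, "ay": 0, "az": 0},
  {"x": 0.9, "y": -0.3, "z": -0.94, "ax": 0, "ay": 0, "az": 0},
  {"x": 0.95, "y": -0.3, "z": 0, "ax": 0, "ay": 0, "az": 0},
  {"x": 0.95, "y": -0.3, "z": 0, "ax": 0, "ay": 0, "az": 0},
  {"x": 0.95, "y": 0, "z": 0, "ax": 0, "ay": 0, "az": 0},
  {"x": 0.95, "y": 0, "z": 0, "ax": 0, "ay": 0, "az": 0},
])

```text
time_s: 27.85
eef_pos: [0.5444, 0.222, 0.218]
ee_rot: [-0.001, 0.661, 0.751, -0.0]
force: [-0.6, 1.6, 0.8]
opening: 0.0001
gripper_force: 0.0
```

Request:
send_rows([
  {"x": 0.95, "y": 0, "z": 0, "ax": 0, "ay": 0, "az": 0},
  {"x": 0.95, "y": 0, "z": 0, "ax": 0, "ay": 0, "az": 0},
  {"x": 0.95, "y": 0, "z": 0, "ax": 0, "ay": 0, "az": 0},
  {"x": 0.95, "y": 0, "z": 0, "ax": 0, "ay": 0, "az": 0},
  {"x": 0.95, "y": 0, "z": 0, "ax": 0, "ay": 0, "az": 0},
  {"x": 0, "y": 0, "z": 0, "ax": 0, "ay": 0, "az": 0},
  {"x": 0, "y": 0, "z": 0, "ax": 0, "ay": 0, "az": 0},
])

```text
time_s: 28.72
eef_pos: [0.5312, 0.3381, 0.2184]
ee_rot: [0.0, 0.661, 0.75, -0.0]
force: [-0.0, -0.5, 0.5]
opening: -0.0003
gripper_force: 0.0
```

```bash
cat >> h.py <<'E'
def ch():
    p=ctrl.get_obs()['eef_pos']-[.5533,.1554,0]; c,s=np.cos(.127),np.sin(.127); print('chamber xyz',np.round([c*p[0]+s*p[1],-s*p[0]+c*p[1],p[2]],4))
E
python3 - <<'E'
from h import *
ch(); d=optics.grab_frame('top'); tool([0,0,0],.127)
E
```

```text
chamber xyz [0.0012 0.1841 0.2184]
pos [0.5314 0.3378 0.2186] t 28.775 F [ 0.1 -0.9  0.2] tilt [ 0.0002 -0.0008] yaw_y 0.1249
shift units [-10.75 -22.77   8.75] az -0.02
```

Request:
send_rows([
  {"x": 0, "y": -0.05, "z": 0.9, "ax": 0, "ay": 0, "az": 0},
  {"x": 0, "y": 0, "z": 0.9, "ax": 0, "ay": 0, "az": 0},
  {"x": 0, "y": 0, "z": 0.9, "ax": 0, "ay": 0, "az": 0},
  {"x": -0.4, "y": 0, "z": 0.28, "ax": 0, "ay": 0, "az": 0},
  {"x": -0.5, "y": 0, "z": 0, "ax": 0, "ay": 0, "az": 0},
  {"x": -0.44, "y": 0, "z": 0, "ax": 0, "ay": 0, "az": 0},
  {"x": -0.3, "y": 0, "z": -0.07, "ax": 0, "ay": 0, "az": 0},
  {"x": -0.3, "y": 0, "z": -0.08, "ax": 0, "ay": 0, "az": 0},
  {"x": 0, "y": 0, "z": 0, "ax": 0, "ay": 0, "az": 0},
])

```text
time_s: 29.9
eef_pos: [0.536, 0.2906, 0.1484]
ee_rot: [0.0, 0.661, 0.75, 0.0]
force: [-0.3, 0.4, -0.6]
opening: 0.0002
gripper_force: 0.0
```

Request:
send_rows([
  {"x": -0.47, "y": 0, "z": 0.04, "ax": 0, "ay": 0, "az": 0},
  {"x": -0.48, "y": 0, "z": 0.05, "ax": 0, "ay": 0, "az": 0},
  {"x": -0.42, "y": 0, "z": 0.18, "ax": 0, "ay": 0, "az": 0},
  {"x": -0.43, "y": 0, "z": 0.27, "ax": 0, "ay": 0, "az": 0},
  {"x": 0, "y": 0, "z": 0, "ax": 0, "ay": 0, "az": 0},
])

```text
time_s: 30.52
eef_pos: [0.5414, 0.2438, 0.1334]
ee_rot: [0.0, 0.662, 0.75, -0.001]
force: [0.1, 0.5, 0.5]
opening: 0.0
gripper_force: 0.0
```

```bash
python3 - <<'E'
from h import *
ch(); d=look('wrist','w7.png'); print(ctrl.get_obs()['force'])
E
```

```text
chamber xyz [-0.0006  0.0892  0.1334]
[0.27956209 0.53465238 0.64422773]
```

View pics/w7.png

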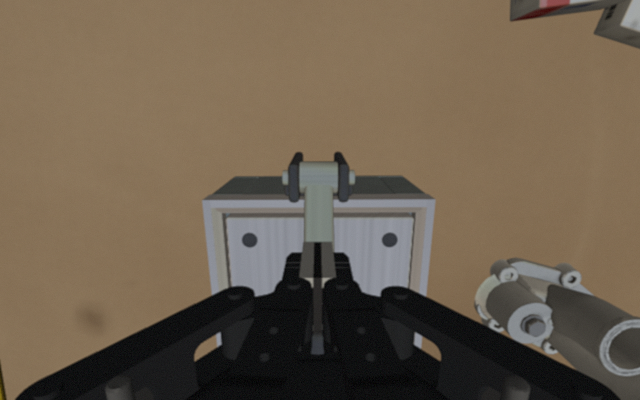

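The lever is now leaning inward, with its bar running from the hinge at (318,175) to below the fingers at (318,260). Continuing down the arc.

Request:
send_rows([
  {"x": -0.3, "y": 0, "z": 0.35, "ax": 0, "ay": 0, "az": 0},
  {"x": -0.3, "y": 0, "z": 0.38, "ax": 0, "ay": 0, "az": 0},
  {"x": -0.15, "y": 0, "z": 0.4, "ax": 0, "ay": 0, "az": 0},
  {"x": -0.1, "y": 0, "z": 0.4, "ax": 0, "ay": 0, "az": 0},
  {"x": 0, "y": 0, "z": 0.1, "ax": 0, "ay": 0, "az": 0},
  {"x": 0, "y": 0, "z": 0, "ax": 0, "ay": 0, "az": 0},
])

```text
time_s: 31.32
eef_pos: [0.5444, 0.2244, 0.0941]
ee_rot: [-0.0, 0.661, 0.75, -0.0]
force: [-1.3, -2.2, 10.5]
opening: -0.0004
gripper_force: 5.2
```

```bash
python3 -c "
from h import *
ch()"
```

```text
chamber xyz [-0.0001  0.0695  0.0941]
```

Request:
send_rows([
  {"x": 0, "y": 0, "z": 0.1, "ax": 0, "ay": 0, "az": 0},
  {"x": 0, "y": 0, "z": 0.05, "ax": 0, "ay": 0, "az": 0},
  {"x": 0, "y": 0, "z": 0, "ax": 0, "ay": 0, "az": 0},
  {"x": 0, "y": 0, "z": 0, "ax": 0, "ay": 0, "az": 0},
])

```text
time_s: 31.82
eef_pos: [0.5446, 0.2244, 0.0938]
ee_rot: [-0.001, 0.661, 0.75, 0.0]
force: [-10.4, -4.0, 36.9]
opening: 0.0
gripper_force: 18.9
```

Request:
send_rows([
  {"x": 0, "y": 0, "z": -0.4, "ax": 0, "ay": 0, "az": 0},
  {"x": 0, "y": 0, "z": -0.9, "ax": 0, "ay": 0, "az": 0},
  {"x": 0, "y": 0, "z": -0.9, "ax": 0, "ay": 0, "az": 0},
  {"x": 0, "y": 0, "z": -0.9, "ax": 0, "ay": 0, "az": 0},
  {"x": -0.5, "y": 0, "z": -0.9, "ax": 0, "ay": 0, "az": 0},
  {"x": -0.8, "y": 0, "z": -0.9, "ax": 0, "ay": 0, "az": 0},
  {"x": -0.8, "y": 0, "z": 0, "ax": 0, "ay": 0, "az": 0},
  {"x": 0, "y": 0, "z": 0, "ax": 0, "ay": 0, "az": 0},
  {"x": 0, "y": 0, "z": 0, "ax": 0, "ay": 0, "az": 0},
])

```text
time_s: 32.95
eef_pos: [0.55, 0.1735, 0.211]
ee_rot: [-0.001, 0.661, 0.751, -0.001]
force: [0.0, 0.1, 0.2]
opening: 0.0004
gripper_force: 0.0
```

```bash
python3 - <<'E'
from h import *
ch(); d=look('wrist','w8.png')
c,s=np.cos(.127),np.sin(.127); W=lambda x,y,z:[.5533+c*x-s*y,.1554+s*x+c*y,z]
for t in ('lever','lever_tip','cover'):
    print(t,[(round(r['score'],2),np.round(world(d,r['xyz']),4).tolist()) for r in optics.spot_in('wrist',t)[:2]])
print('flat tip',W(0,.038,.0875),'grip mid',W(0,.054,.094))
# dark grip extent along chamber centre line at z=.094
g=cv2.cvtColor(d['color'],cv2.COLOR_RGB2GRAY)
print([(y,int(g[tuple(np.round(proj(d,W(0,y/1000,.094))).astype(int)[::-1])])) for y in range(0,125,6)])
E
```

```text
chamber xyz [-0.001   0.0184  0.211 ]
lever [(0.77, [0.5424, 0.2434, 0.0919])]
lever_tip [(0.69, [0.5422, 0.2414, 0.0924])]
cover [(0.73, [0.555, 0.1796, 0.079])]
flat tip [np.float64(0.5484869626341998), np.float64(0.19309396067429652), 0.0875] grip mid [np.float64(0.5464604205854419), np.float64(0.2089651020108424), 0.094]
[(0, 61), (6, 60), (12, 60), (18, 61), (24, 38), (30, 145), (36, 142), (42, 10), (48, 18), (54, 22), (60, 27), (66, 32), (72, 128), (78, 128), (84, 127), (90, 128), (96, 126), (102, 127), (108, 129), (114, 121), (120, 131)]
```

The black grip spans y 39-70 mm at 94 mm height, exactly where it should be with the lever flat. It stopped hard under 37 N, and the arm is now clear.

```bash
python3 -c "
from h import *
print(order.hand_in())"
```

```text
the job is handed in; nothing more can be done
None
```

The job is handed in at about 33 s: the cover is home and flush (all four corners measured at rim height), the cam lever was then flipped flat onto it, and the arm is clear. I viewed 11 pictures, one over the limit of 10.

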